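# Turn the top leaf of the pattern binder

### The arm

A 7-joint arm with a two-finger parallel gripper is mounted at the origin on a cart in front of the work surface, level with it; the furniture and walls round the work are solid. World frame = base frame: x ahead of the robot, y to its left, z up, the work surface at z = 0. Lengths are in m, angles in rad, forces in N, time in s.
With the tool pointing down it reaches from about 0.425 to 0.925 m from the base axis. Payload 6.8 kg.
Tool frame: the origin (TCP) lies on the mounting face of the last link; the fingertips stand 173 mm ahead of it and the grasp point (between the pads) lies 155 mm ahead of it; z points along the fingers, y is the line along which they close (so a half turn about z gives the same grasp; the last joint's range is limited). The gripper opens to 85 mm and grips with 20 to 120 N. Pads are 22 mm wide; open, the fingers measure 114 mm over their backs; the gripper's body (76 mm by 85 mm) begins 54 mm behind the grasp point. The pads swing forward as they close: fully open they stand 13 mm farther back than shut.
Start: joints at [1.128, 0.477, 0.022, 1.555, -0.011, 1.109, -0.083], TCP at [0.222, -0.638, 0.405] pointing down, gripper open.
Joint ranges: [-2.96, 2.96], [-0.34, 2.1], [-1.41, 1.46], [0.24, 2.44], [-1.37, 4.51], [0.17, 1.92], [-2.96, 2.96]. Speed limits (rad/s): [2.39, 2.39, 3.14, 3.14, 3.14, 3.14, 3.14].

### API

Orientations are given as a rotation vector (axis times angle).
In Python, from bench import r gives the robot as it stands.
- The arm moves only by the tool arm_command, never from a script. Its argument "plan" is a list of rows, each an object of numbers: "claw": the closure, from 0 (fully open) to 1 (shut); "tx", "ty", "tz": the shift along the tool's x, y, z in m; "ax", "ay", "az": the turn, a rotation vector about the tool's x, y, z in degrees. A call has exactly 10 rows; each row shifts and turns the commanded pose from where the row before left it, along the tool's axes as they then stand; what a row does not reach is not made up. A row lasts 1/12 s, in which the tool goes at most 41.7 mm and 7.16 degrees, less where a joint would pass 70% of its speed; a pose out of reach is approached as far as the arm can. A call is refused whole if a number of a shift passes 0.0417 or a number of a turn 7.16, either way. A call with a gripper value outside its range is refused whole. The fingers move at their own pace and stop on an object; "squeeze" is the grip in N (left out, the last holds). Time passes only in rows, so rows that do not move let the fingers close, or fill a call up. It gives the time, the measured TCP pose, the force, the opening and the grip force at its end, in the units of the state.
- r.get_obs(): the state, without advancing time (a new reading comes with each control period).
- r.grab_frame(name): name is "scene" or "top"; returns the picture (420x560x3 uint8, red, green, blue); there is no depth.
- r.camera_model(name): a dict with "fx", "fy", "cx", "cy" (pixels), "k1" (the pictures are not rectified: a ray, as slopes to the right and down, at radius r is drawn at 1 + k1 r^2 times it, then the intrinsics apply), "position" and "orientation" of the camera in the world. Camera axes: x right, y up, looking along -z (the intrinsics and any distortion apply to the point x, -y, -z); pixel columns grow to the right and rows downward; lengths in m; the calibration is good to about 2 mm. A picture is of the moment at which its call begins. camera_model takes no time and is no camera call.
- r.hand_in(): hands the job in; it is judged then, once.
Trained networks look in the newest picture that a camera, given by its name, has taken for a name from the list of things; names that differ only in an ending like _2 or _b are one class to them, and where a whole thing is asked for, a point or a joint stands for the part that bears it (a point fixed in the world has none). Each returns a list of dicts, best first, with "confidence" (0 to 1); they miss things now and then, are a little off and sometimes report something else, mostly with a low value. They report only what shows in the picture. A call takes as long as a camera call. They do not tell look-alikes from the thing itself.
- r.boxes_of(target, camera): "location" ([x, y, z] in m, in the coordinates of the camera as it stood for that picture, good to about 4 mm: the middle of the surface that is visible of it).
- r.tip_of(target, camera): "location" ([x, y, z] in m, in the coordinates of the camera as it stood for that picture, good to about 4 mm: a listed point, or the origin of a listed thing).
The state is a dict: "clock": time; "joints": joint angles; "qvel": joint speeds; "tau": joint torques, N m; "tcp_pos": TCP position; "orientation": TCP orientation; "contact_force": force on the tool from outside, world axes, zero at the start; "moment": the same for the moment, N m; "grip_width": finger opening in m; "gripper_force": force on a finger pad.
Only numpy, scipy, OpenCV 4.12 (cv2) and the standard library are available. Lean on these libraries where they do the work, as an engineer would, in place of code of your own. Each camera call takes 0.05 s, during which the arm holds its last target. There are 200 camera calls.

### The job

The small ring binder of decorating patterns lies open on the table with a ribbon spool left on its empty left-hand cover. Without grasping or lifting anything, first push the spool with the fingertips off the cover so that it lies flat on the table, then swing only the topmost leaf gently over the rings and press it down until it lies flat on the left-hand cover. Leave the second leaf lying where it is and everything else standing undisturbed, and use only light pushes.

Things in the scene. Friction and masses are not known exactly. Their poses are not given: they have to be found in the camera images.
- binder: Open two-ring binder with grey covers, fixed to the table. Origin: underside of the spine's middle, at table height. x runs along the spine (away from the robot when not turned), y towards the empty left-hand cover, z up. Covers: 156 mm along x, 5 mm thick, out to y = +130 and -130 mm. A fixed page block (y -20 to -130, x -69 to 69 mm) fills z 5 to 23 mm on the right-hand one.
- binder_axis (a point): Middle of the hinge axis of both leaves, parallel to binder x, 18 mm above the table over the binder's origin. Steel rings of outer radius 20 mm stand round it at x = -50 and +50 mm only; between them the spine is flat, 6 mm high, so fingertips can go down there.
- left_cover (a point): Middle of the top of the empty left-hand cover, binder frame (0, 75, 5) mm, where the leaf is to lie.
- top_leaf (a joint): Turn of the top leaf (rad): 0 flat on the right-hand stack, pi/2 upright, pi flat on the left-hand cover; 0 and pi are stops. Starts at 0 to 0.12. Stiff hinge: it stays at any angle where it is left and must be pushed all the way (1 to 1.5 N at the tab). White rigid board, 140 mm along the spine, 3 mm thick, from 10 to 130 mm off the axis; lies at z = 28 to 31 mm at 0, 5 to 8 mm at pi.
- top_leaf_tab (a point): Middle of the outer edge of the top leaf's tab, in the board's mid-plane (11.5 mm off the hinge axis); at joint 0 binder frame (-33, -150, 29.5) mm. The tab, the one nearer the robot, is 44 mm wide along the spine, 3 mm thick and sticks out 20 mm past leaf and cover: below it is only the table, 28 mm down.
- lower_leaf (a joint): Turn of the second leaf (same kind of board and hinge, just beneath the top one, at z = 24 to 27 mm); it starts at 0 and must stay there.
- lower_leaf_tab (a point): Middle of the outer edge of the second leaf's tab, at binder frame (33, -150, 25.5) mm, same size: the tab farther from the robot, 22 mm clear of the top leaf's tab along the spine.
- ribbon_spool: Loose ribbon spool lying flat on the left-hand cover, 68 mm across, 22 mm high, about 50 g. Origin: centre of its underside (z = 5 mm on the cover, 0 on the table); z up.
- sprinkle_jar: Bystander: small clear jar with a blue lid, 45 mm across, 60 mm high, beyond the binder's far end. Origin: centre of its underside.
- nozzle: Bystander: steel piping nozzle, 26 mm across, 34 mm high, at the binder's near end. Origin: centre of its underside.
- colour_bottle: Bystander: dropper bottle with a white tip, 31 mm across, 76 mm high, beyond the binder's far end. Origin: centre of its underside.
- small_carton: Bystander: small carton 36 x 50 x 70 mm high, left of the binder, about 0.32 m from the spine. Origin: centre of its underside.
- shaker_tin: Bystander: steel shaker tin, 64 mm across, 73 mm high, right of the binder, about 0.36 m from the spine. Origin: centre of its underside.
Not all that is in view belongs to the job. Leave any red or turquoise look-alike of the ribbon_spool alone.

How it is judged:
By the outcome, as a careful person would: the job done as asked, in the order asked, and still so for the second after the job is handed in, with the robot touching nothing.
It also fails if it takes over 51 s, if anything falls off the work surface, if the arm or the gripper's body presses on something with over 40 N, if the wrist force passes 120 N, or if a joint passes its speed limit or range.

## Working session

There is one attempt and no reset: what is moved stays moved. The work goes in short steps, Python scripts to look and compute and a tool call to move; the robot and the scene stay as the last step left them, time stands still between calls to the robot, and variables do not carry over. Pictures are saved under pics/ and viewed, at most 10 in all, crops included, and the job is handed in when it is done.

Besides the shell and the picture viewer there is one more tool, called by a JSON object that holds its "op" and its "data", one argument or row to a line. arm_command: Moves the arm, as the interface text tells. Its arguments: {"type":"object","properties":{"plan":{"type":"array","items":{"type":"object","properties":{"claw":{"type":"number"},"tx":{"type":"number"},"ty":{"type":"number"},"tz":{"type":"number"},"ax":{"type":"number"},"ay":{"type":"number"},"az":{"type":"number"}}}},"squeeze":{"type":"number"}},"required":["plan"]}

```bash
mkdir -p pics; ls
cat > h.py <<'E'
import numpy as np, cv2
from scipy.spatial.transform import Rotation as R
from bench import r
np.set_printoptions(precision=4,suppress=True)
def cam(n):
    m=r.camera_model(n); o=np.array(m["orientation"],float)
    M=R.from_rotvec(o).as_matrix() if o.size==3 else (o if o.shape==(3,3) else None)
    return m,M,np.array(m["position"])
def w(n,p):
    m,M,t=cam(n); return M@np.array(p)+t
def px(n,P):
    m,M,t=cam(n); c=M.T@(np.array(P)-t); x,y=c[0]/-c[2],-c[1]/-c[2]
    k=1+m["k1"]*(x*x+y*y); return m["fx"]*x*k+m["cx"],m["fy"]*y*k+m["cy"]
def ray(n,u,v,z):
    m,M,t=cam(n); d=np.array([(u-m["cx"])/m["fx"],(v-m["cy"])/m["fy"]]); s=d.copy()
    for _ in range(20): s=d/(1+m["k1"]*(s@s))
    D=M@np.array([s[0],-s[1],-1]); return t+D*(z-t[2])/D[2]
def snap(n,f):
    im=r.grab_frame(n); cv2.imwrite("pics/"+f,cv2.cvtColor(im,cv2.COLOR_RGB2BGR)); return im
E
python3 - <<'E'
from h import *
for n in ("scene","top"):
    snap(n,n+"0.png"); print(n,r.camera_model(n))
    for t in ("binder","binder_axis","left_cover","top_leaf_tab","lower_leaf_tab","ribbon_spool","nozzle","sprinkle_jar","colour_bottle","small_carton","shaker_tin"):
        try:
            for d in r.tip_of(t,n)[:3]: print(t,w(n,d["location"]),round(d["confidence"],2))
        except Exception as e: print(t,e)
print(r.get_obs())
E
```

```text
pics
scene {'fx': 475.1889071119732, 'fy': 475.1889071119732, 'cx': 280.4930537585759, 'cy': 207.43942758494418, 'k1': -0.1561455805219039, 'position': array([0.1921, 0.7922, 0.9021]), 'orientation': array([ 0.2235, -1.0449, -2.5457])}
binder [ 0.5439  0.0138 -0.0014] 0.63
binder_axis [0.5423 0.0174 0.0204] 0.65
top_leaf_tab [ 0.4891 -0.1189  0.0352] 0.86
lower_leaf_tab [ 0.5546 -0.1406  0.0225] 0.39
ribbon_spool [ 0.4228  0.2156 -0.0006] 0.89
ribbon_spool [0.3701 0.076  0.0014] 0.86
ribbon_spool [0.5579 0.0965 0.0044] 0.78
nozzle [ 0.4364 -0.0065  0.0044] 0.6
sprinkle_jar [ 0.6541 -0.0548  0.0006] 0.74
colour_bottle [ 0.6373  0.3344 -0.0011] 0.74
colour_bottle [ 0.6597  0.043  -0.    ] 0.58
small_carton [ 0.6387  0.3341 -0.0012] 0.85
shaker_tin [ 0.569  -0.3608 -0.0028] 0.83
shaker_tin [ 0.4353 -0.0048  0.002 ] 0.74
top {'fx': 442.90117858653133, 'fy': 442.90117858653133, 'cx': 274.35831640373596, 'cy': 208.40840339588465, 'k1': -0.006758296835549181, 'position': array([0.2767, 0.0224, 1.3386]), 'orientation': array([ 0.1467, -0.1639, -1.5727])}
binder [0.5482 0.0194 0.0029] 0.91
bi
[... 312 characters left out ...]
07 0.003 ] 0.5
nozzle [0.5448 0.0222 0.0187] 0.4
colour_bottle [ 0.6604  0.0437 -0.0052] 0.62
small_carton [ 0.6379  0.3348 -0.0008] 0.71
shaker_tin [ 0.567  -0.3571  0.0031] 0.88
{'clock': 1.2, 'joints': array([ 1.1279,  0.477 ,  0.0224,  1.5554, -0.0115,  1.1093, -0.0831]), 'qvel': array([-0.0003, -0.0005,  0.    , -0.0005, -0.0025,  0.0001, -0.    ]), 'tau': array([  0.0004, -59.6326,   1.6067, -28.154 ,   0.0126,   0.0019,
        -0.    ]), 'tcp_pos': array([ 0.2218, -0.6375,  0.4047]), 'orientation': array([3.0977, 0.5234, 0.    ]), 'contact_force': array([-0.0209, -0.5153,  0.0134]), 'moment': array([ 0.009 , -0.0024,  0.0008]), 'gripper_force': 0.0, 'grip_width': 0.08541109761722689}
```

View pics/top0.png

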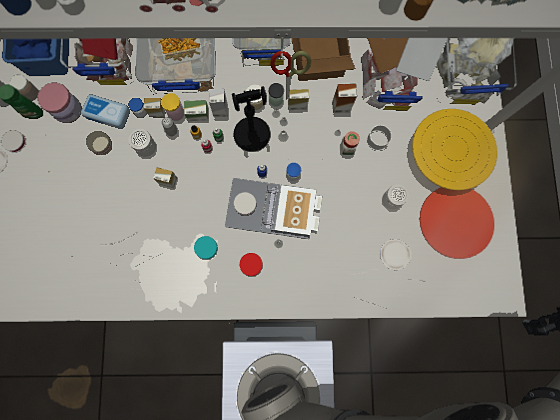

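View pics/scene0.png

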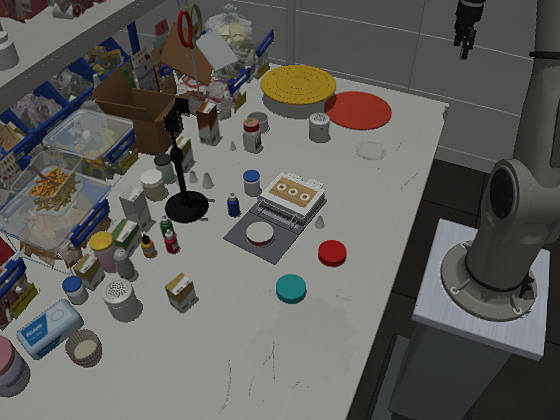

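The top view shows the binder at (226–322, 178–238). The cream spool at (245,203) is ours; the turquoise one at (206,247) and the red one at (251,264) are the look-alikes. The nozzle is at (278,243), with the bottle and jar at (262,171) and (294,171). Next I'll crop in to get the binder's yaw.

Run:
```python
from h import *
im=cv2.imread("pics/top0.png")[165:255,215:335]
cv2.imwrite("pics/c0.png",cv2.resize(im,None,fx=6.5,fy=6.5,interpolation=cv2.INTER_CUBIC))
```

```text
(no output)
```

View pics/c0.png

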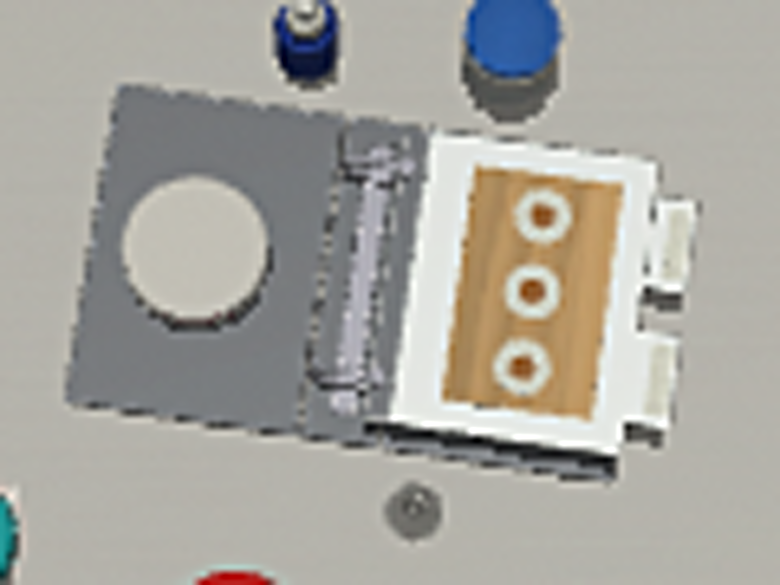

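The crop shows the left cover's outer corners at (122,86) and (68,402). The spool top is centred at (195,247), and the top leaf's tab is on the right at about (658,382). I'll compute poses from these.

Run:
```python
from h import *
def c(u,v,z): return ray("top",u/6.5+215-.42,v/6.5+165-.42,z)
A=c(122,86,.005);B=c(68,402,.005);
d=A-B; print(A,B,np.linalg.norm(d),"yaw",np.degrees(np.arctan2(d[1],d[0])))
C=c(615,482,.005); e=B-C; print(C,np.linalg.norm(e),"yaw",np.degrees(np.arctan2(-e[0],e[1])))
yaw=np.arctan2(d[1],d[0])
for yaw in (np.arctan2(d[1],d[0]),np.arctan2(-e[0],e[1])):
  x=np.array([np.cos(yaw),np.sin(yaw)]);y=np.array([-x[1],x[0]])
  print("origin",(A+B)[:2]/2-.13*y, B[:2]+.078*x-.13*y, C[:2]+.078*x+.13*y)
print("spool top",c(195,249,.027))
print("leaf outer corners z31",c(655,162,.031),c(615,454,.031))
print("leaf inner corners",c(432,130,.031),c(392,425,.031))
print("tab outer corners z.031",c(680,340,.031),c(664,427,.031),"low",c(697,205,.027),c(684,290,.027))
for p in ((195,-0),): pass
print("nozzle",c(412,520,.0),"jar",c(502,90,0.),"bottle",c(308,70,0))
```

```text
[0.6415 0.1334 0.005 ] [0.4887 0.1572 0.005 ] 0.15468703177284798 yaw -8.844361016885776
[ 0.4491 -0.0982  0.005 ] 0.2584165430273377 yaw -8.796864069607011
origin [0.5451 0.0169] [0.5457 0.0168] [0.5462 0.0183]
origin [0.5452 0.0169] [0.5459 0.0168] [0.5461 0.0184]
spool top [0.5568 0.0969 0.027 ]
leaf outer corners z31 [ 0.5962 -0.1181  0.031 ] [ 0.4587 -0.0961  0.031 ]
leaf inner corners [ 0.6122 -0.014   0.031 ] [0.4728 0.006  0.031 ]
tab outer corners z.031 [ 0.5115 -0.1274  0.031 ] [ 0.471  -0.1189  0.031 ] low [ 0.5764 -0.1377  0.027 ] [ 0.5359 -0.1304  0.027 ]
nozzle [ 0.4326 -0.0034  0.    ] jar [ 0.6398 -0.0488  0.    ] bottle [0.6503 0.0445 0.    ]
```

```bash
cat >> h.py <<'E'
from scipy.linalg import logm,expm
O=np.array([.5456,.0175,0]); YAW=np.radians(-8.8); B=R.from_euler('z',YAW).as_matrix()
LT=.173
def pose(x,y,z,tilt=0):   # fingertip in binder frame, mm; tilt deg
    T=np.eye(4); Rm=np.c_[B[:,1],B[:,0],[0,0,-1]]@R.from_euler('y',tilt,degrees=True).as_matrix()
    T[:3,:3]=Rm; T[:3,3]=O+B@np.array([x,y,z])/1e3-LT*Rm[:,2]; return T
def cur():
    o=r.get_obs(); T=np.eye(4); T[:3,:3]=R.from_rotvec(o["orientation"]).as_matrix(); T[:3,3]=o["tcp_pos"]; return T,o
def tipb(T): return (B.T@(T[:3,3]+LT*T[:3,2]-O))*1e3
def seg(T0,T1,n):
    D=expm(logm(np.linalg.inv(T0)@T1).real/n)
    s=np.round(D[:3,3],4); a=np.round(R.from_matrix(D[:3,:3]).as_rotvec(degrees=True),2)
    print(n,"rows: t",s,"a",a,"end tip",tipb(T1)); return T1
def st():
    T,o=cur(); print("t",o["clock"],"tip",tipb(T),"tilt/zdir",B.T@T[:3,2],"F",B.T@o["contact_force"],"w",o["grip_width"]); return T
E
python3 - <<'E'
from h import *
T=st(); print(r.get_obs()["joints"])
T=seg(T,pose(-1,29,180),25); T=seg(T,pose(-1,29,14),7)
E
```

```text
t 1.2 tip [-219.7724 -696.8737  231.7156] tilt/zdir [ 0. -0. -1.] F [ 0.0581 -0.5125  0.0134] w 0.08541109761722689
[ 1.1279  0.477   0.0224  1.5554 -0.0115  1.1093 -0.0831]
25 rows: t [ 0.0307 -0.0085  0.0021] a [ 0.    0.   -2.48] end tip [ -1.  29. 180.]
7 rows: t [0.     0.     0.0237] a [ 0.  0. -0.] end tip [-1. 29. 14.]
```

{"op": "arm_command", "data": {
  "plan": [
    {"claw": 0.65,"tx": 0.0307,"ty": -0.0085,"tz": 0.0021,"az": -2.48},
    {"claw": 0.65,"tx": 0.0307,"ty": -0.0085,"tz": 0.0021,"az": -2.48},
    {"claw": 0.65,"tx": 0.0307,"ty": -0.0085,"tz": 0.0021,"az": -2.48},
    {"claw": 0.65,"tx": 0.0307,"ty": -0.0085,"tz": 0.0021,"az": -2.48},
    {"claw": 0.65,"tx": 0.0307,"ty": -0.0085,"tz": 0.0021,"az": -2.48},
    {"claw": 0.65,"tx": 0.0307,"ty": -0.0085,"tz": 0.0021,"az": -2.48},
    {"claw": 0.65,"tx": 0.0307,"ty": -0.0085,"tz": 0.0021,"az": -2.48},
    {"claw": 0.65,"tx": 0.0307,"ty": -0.0085,"tz": 0.0021,"az": -2.48},
    {"claw": 0.65,"tx": 0.0307,"ty": -0.0085,"tz": 0.0021,"az": -2.48},
    {"claw": 0.65,"tx": 0.0307,"ty": -0.0085,"tz": 0.0021,"az": -2.48}
  ]
}}

```text
invalid input at $.plan[0]: expected keys claw, tx, ty, tz, ax, ay, az
```

{"op": "arm_command", "data": {
  "plan": [
    {"claw": 0.65,"tx": 0.0307,"ty": -0.0085,"tz": 0.0021,"az": -2.48},
    {"claw": 0.65,"tx": 0.0307,"ty": -0.0085,"tz": 0.0021,"az": -2.48},
    {"claw": 0.65,"tx": 0.0307,"ty": -0.0085,"tz": 0.0021,"az": -2.48},
    {"claw": 0.65,"tx": 0.0307,"ty": -0.0085,"tz": 0.0021,"az": -2.48},
    {"claw": 0.65,"tx": 0.0307,"ty": -0.0085,"tz": 0.0021,"az": -2.48},
    {"claw": 0.65,"tx": 0.0307,"ty": -0.0085,"tz": 0.0021,"az": -2.48},
    {"claw": 0.65,"tx": 0.0307,"ty": -0.0085,"tz": 0.0021,"az": -2.48},
    {"claw": 0.65,"tx": 0.0307,"ty": -0.0085,"tz": 0.0021,"az": -2.48},
    {"claw": 0.65,"tx": 0.0307,"ty": -0.0085,"tz": 0.0021,"az": -2.48},
    {"claw": 0.65,"tx": 0.0307,"ty": -0.0085,"tz": 0.0021,"az": -2.48}
  ]
}}

```text
invalid input at $.plan[0]: expected keys claw, tx, ty, tz, ax, ay, az
```

Run:
```python
from h import *
T=st(); print(r.get_obs()["joints"])
T=seg(T,pose(-1,29,150),6);T=seg(T,pose(-1,29,60),4)
```

```text
t 1.2 tip [-219.7724 -696.8737  231.7156] tilt/zdir [ 0. -0. -1.] F [ 0.0581 -0.5125  0.0134] w 0.08541109761722689
[ 1.1279  0.477   0.0224  1.5554 -0.0115  1.1093 -0.0831]
6 rows: t [ 0.125  -0.044   0.0136] a [  0.     0.   -10.34] end tip [ -1.  29. 150.]
4 rows: t [0.     0.     0.0225] a [ 0.  0. -0.] end tip [-1. 29. 60.]
```

{"op": "arm_command", "data": {
  "plan": [
    {"claw": 0.65,"tx": 0.0307,"ty": -0.0085,"tz": 0.0021,"ax": 0,"ay": 0,"az": -2.48},
    {"claw": 0.65,"tx": 0.0307,"ty": -0.0085,"tz": 0.0021,"ax": 0,"ay": 0,"az": -2.48},
    {"claw": 0.65,"tx": 0.0307,"ty": -0.0085,"tz": 0.0021,"ax": 0,"ay": 0,"az": -2.48},
    {"claw": 0.65,"tx": 0.0307,"ty": -0.0085,"tz": 0.0021,"ax": 0,"ay": 0,"az": -2.48},
    {"claw": 0.65,"tx": 0.0307,"ty": -0.0085,"tz": 0.0021,"ax": 0,"ay": 0,"az": -2.48},
    {"claw": 0.65,"tx": 0.0307,"ty": -0.0085,"tz": 0.0021,"ax": 0,"ay": 0,"az": -2.48},
    {"claw": 0.65,"tx": 0.0307,"ty": -0.0085,"tz": 0.0021,"ax": 0,"ay": 0,"az": -2.48},
    {"claw": 0.65,"tx": 0.0307,"ty": -0.0085,"tz": 0.0021,"ax": 0,"ay": 0,"az": -2.48},
    {"claw": 0.65,"tx": 0.0307,"ty": -0.0085,"tz": 0.0021,"ax": 0,"ay": 0,"az": -2.48},
    {"claw": 0.65,"tx": 0.0307,"ty": -0.0085,"tz": 0.0021,"ax": 0,"ay": 0,"az": -2.48}
  ]
}}

```text
clock: 2.03
tcp_pos: [0.443, -0.4096, 0.3838]
orientation: [2.911, 1.179, 0.001]
contact_force: [0.2, -0.6, 0.2]
grip_width: 0.0297
gripper_force: 0.0
```

{"op": "arm_command", "data": {
  "plan": [
    {"claw": 0.65,"tx": 0.0307,"ty": -0.0085,"tz": 0.0021,"ax": 0,"ay": 0,"az": -2.48},
    {"claw": 0.65,"tx": 0.0307,"ty": -0.0085,"tz": 0.0021,"ax": 0,"ay": 0,"az": -2.48},
    {"claw": 0.65,"tx": 0.0307,"ty": -0.0085,"tz": 0.0021,"ax": 0,"ay": 0,"az": -2.48},
    {"claw": 0.65,"tx": 0.0307,"ty": -0.0085,"tz": 0.0021,"ax": 0,"ay": 0,"az": -2.48},
    {"claw": 0.65,"tx": 0.0307,"ty": -0.0085,"tz": 0.0021,"ax": 0,"ay": 0,"az": -2.48},
    {"claw": 0.65,"tx": 0.0307,"ty": -0.0085,"tz": 0.0021,"ax": 0,"ay": 0,"az": -2.48},
    {"claw": 0.65,"tx": 0.0307,"ty": -0.0085,"tz": 0.0021,"ax": 0,"ay": 0,"az": -2.48},
    {"claw": 0.65,"tx": 0.0307,"ty": -0.0085,"tz": 0.0021,"ax": 0,"ay": 0,"az": -2.48},
    {"claw": 0.65,"tx": 0.0307,"ty": -0.0085,"tz": 0.0021,"ax": 0,"ay": 0,"az": -2.48},
    {"claw": 0.65,"tx": 0.0307,"ty": -0.0085,"tz": 0.0021,"ax": 0,"ay": 0,"az": -2.48}
  ]
}}

```text
clock: 2.87
tcp_pos: [0.5473, -0.1113, 0.3628]
orientation: [2.59, 1.777, 0.001]
contact_force: [0.8, 0.2, -0.8]
grip_width: 0.0299
gripper_force: 0.0
```

Run:
```python
from h import *
T=st(); print(r.get_obs()["joints"])
T=seg(T,pose(-1,29,150),6);T=seg(T,pose(-1,29,60),4)
```

```text
t 2.8667 tip [  21.5449 -126.9786  189.8491] tilt/zdir [ 0.0008 -0.0001 -1.    ] F [ 0.7376  0.3143 -0.7535] w 0.029889579443146335
[ 0.3846  0.3572 -0.3667  1.8605  0.1548  0.9508 -0.4195]
6 rows: t [ 0.0254 -0.007   0.0066] a [ 0.01 -0.   -2.05] end tip [ -1.  29. 150.]
4 rows: t [0.     0.     0.0225] a [ 0.  0. -0.] end tip [-1. 29. 60.]
```

{"op": "arm_command", "data": {
  "plan": [
    {"claw": 0.65,"tx": 0.0254,"ty": -0.007,"tz": 0.0066,"ax": 0,"ay": 0,"az": -2.05},
    {"claw": 0.65,"tx": 0.0254,"ty": -0.007,"tz": 0.0066,"ax": 0,"ay": 0,"az": -2.05},
    {"claw": 0.65,"tx": 0.0254,"ty": -0.007,"tz": 0.0066,"ax": 0,"ay": 0,"az": -2.05},
    {"claw": 0.65,"tx": 0.0254,"ty": -0.007,"tz": 0.0066,"ax": 0,"ay": 0,"az": -2.05},
    {"claw": 0.65,"tx": 0.0254,"ty": -0.007,"tz": 0.0066,"ax": 0,"ay": 0,"az": -2.05},
    {"claw": 0.65,"tx": 0.0254,"ty": -0.007,"tz": 0.0066,"ax": 0,"ay": 0,"az": -2.05},
    {"claw": 0.65,"tx": 0,"ty": 0,"tz": 0.0225,"ax": 0,"ay": 0,"az": 0},
    {"claw": 0.65,"tx": 0,"ty": 0,"tz": 0.0225,"ax": 0,"ay": 0,"az": 0},
    {"claw": 0.65,"tx": 0,"ty": 0,"tz": 0.0225,"ax": 0,"ay": 0,"az": 0},
    {"claw": 0.65,"tx": 0,"ty": 0,"tz": 0.0225,"ax": 0,"ay": 0,"az": 0}
  ]
}}

```text
clock: 3.7
tcp_pos: [0.549, 0.0452, 0.2324]
orientation: [2.387, 2.042, 0.001]
contact_force: [-0.6, -0.1, -0.1]
grip_width: 0.0298
gripper_force: 0.0
```

Run:
```python
from h import *
T=st()
T=seg(T,pose(-1,30,13),6)
im=snap("scene","s1.png"); cv2.imwrite("pics/s1c.png",cv2.resize(cv2.imread("pics/s1.png")[110:290,180:380],None,fx=3.3,fy=3.3,interpolation=cv2.INTER_CUBIC))
```

```text
t 3.7 tip [-0.7112 27.8867 59.3996] tilt/zdir [ 0.0009  0.0001 -1.    ] F [-0.5713 -0.1905 -0.1341] w 0.029778701392337376
6 rows: t [ 0.0004 -0.      0.0077] a [ 0.01 -0.   -0.02] end tip [-1. 30. 13.]
```

View pics/s1c.png

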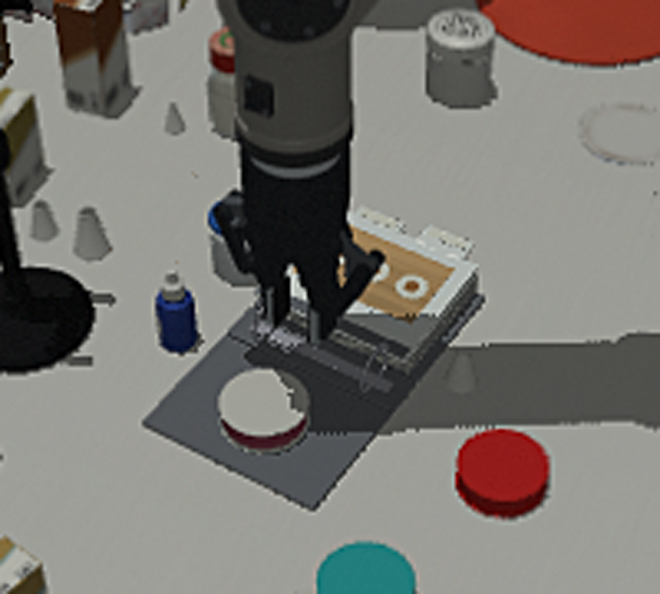

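The fingers stand over the spine, clear of the rings and the spool. I'll lower them and start the push.

{"op": "arm_command", "data": {
  "plan": [
    {"claw": 0.65,"tx": 0.0004,"ty": 0,"tz": 0.0082,"ax": 0,"ay": 0,"az": 0},
    {"claw": 0.65,"tx": 0.0004,"ty": 0,"tz": 0.0082,"ax": 0,"ay": 0,"az": 0},
    {"claw": 0.65,"tx": 0.0004,"ty": 0,"tz": 0.0082,"ax": 0,"ay": 0,"az": 0},
    {"claw": 0.65,"tx": 0.0004,"ty": 0,"tz": 0.0082,"ax": 0,"ay": 0,"az": 0},
    {"claw": 0.65,"tx": 0.0004,"ty": 0,"tz": 0.0082,"ax": 0,"ay": 0,"az": 0},
    {"claw": 0.65,"tx": 0.0004,"ty": 0,"tz": 0.0082,"ax": 0,"ay": 0,"az": 0},
    {"claw": 0.65,"tx": 0.003,"ty": 0,"tz": 0,"ax": 0,"ay": 0,"az": 0},
    {"claw": 0.65,"tx": 0.005,"ty": 0,"tz": 0,"ax": 0,"ay": 0,"az": 0},
    {"claw": 0.65,"tx": 0.006,"ty": 0,"tz": 0,"ax": 0,"ay": 0,"az": 0},
    {"claw": 0.65,"tx": 0.006,"ty": 0,"tz": 0,"ax": 0,"ay": 0,"az": 0}
  ]
}}

```text
clock: 4.58
tcp_pos: [0.5527, 0.0681, 0.1843]
orientation: [2.387, 2.042, 0.001]
contact_force: [-0.6, -0.1, 0.1]
grip_width: 0.0298
gripper_force: 0.1
```

{"op": "arm_command", "data": {
  "plan": [
    {"claw": 0.65,"tx": 0.006,"ty": 0,"tz": 0,"ax": 0,"ay": 0,"az": 0},
    {"claw": 0.65,"tx": 0.006,"ty": 0,"tz": 0,"ax": 0,"ay": 0,"az": 0},
    {"claw": 0.65,"tx": 0.006,"ty": 0,"tz": 0,"ax": 0,"ay": 0,"az": 0},
    {"claw": 0.65,"tx": 0.006,"ty": 0,"tz": 0,"ax": 0,"ay": 0,"az": 0},
    {"claw": 0.65,"tx": 0.006,"ty": 0,"tz": 0,"ax": 0,"ay": 0,"az": 0},
    {"claw": 0.65,"tx": 0.006,"ty": 0,"tz": 0,"ax": 0,"ay": 0,"az": 0},
    {"claw": 0.65,"tx": 0.006,"ty": 0,"tz": 0,"ax": 0,"ay": 0,"az": 0},
    {"claw": 0.65,"tx": 0.006,"ty": 0,"tz": 0,"ax": 0,"ay": 0,"az": 0},
    {"claw": 0.65,"tx": 0.006,"ty": 0,"tz": 0,"ax": 0,"ay": 0,"az": 0},
    {"claw": 0.65,"tx": 0.006,"ty": 0,"tz": 0,"ax": 0,"ay": 0,"az": 0}
  ]
}}

```text
clock: 5.42
tcp_pos: [0.5617, 0.1271, 0.1838]
orientation: [-2.387, -2.042, 0.0]
contact_force: [-0.2, 0.1, 0.4]
grip_width: 0.0298
gripper_force: 0.1
```

Run:
```python
from h import *
T=st()
im=snap("scene","s2.png"); cv2.imwrite("pics/s2c.png",cv2.resize(cv2.imread("pics/s2.png")[110:310,160:380],None,fx=3,fy=3,interpolation=cv2.INTER_CUBIC))
for d in r.tip_of("ribbon_spool","scene"): print(B.T@(w("scene",d["location"])-O)*1e3,d["confidence"])
```

```text
t 5.4167 tip [ -0.8521 110.814   10.8494] tilt/zdir [-0.0001  0.     -1.    ] F [-0.243   0.0566  0.4041] w 0.02979789271143228
[-148.8051  176.2894    0.6989] 0.79
[ -0.1477 148.5601  -0.0953] 0.71
[-185.1656   33.4228    1.4664] 0.68
```

View pics/s2c.png

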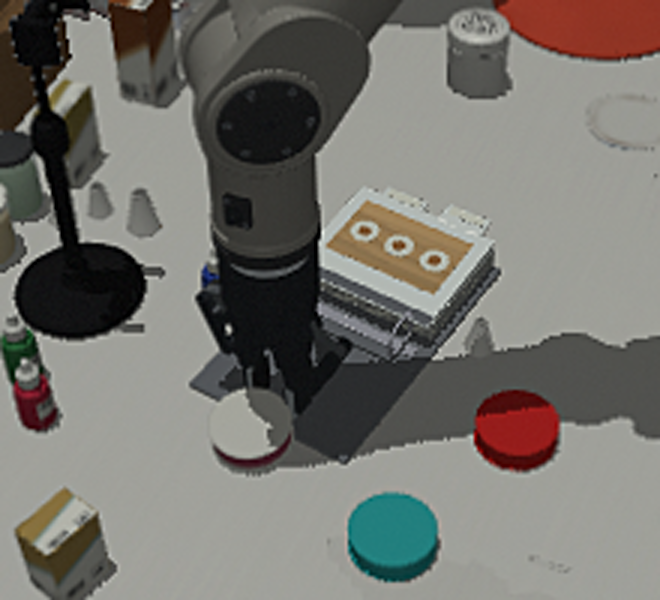

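The spool is straddling the cover edge at (250,430), centred ahead of the fingers. I'll push another 40 mm, then back off.

{"op": "arm_command", "data": {
  "plan": [
    {"claw": 0.65,"tx": 0.005,"ty": 0,"tz": 0,"ax": 0,"ay": 0,"az": 0},
    {"claw": 0.65,"tx": 0.005,"ty": 0,"tz": 0,"ax": 0,"ay": 0,"az": 0},
    {"claw": 0.65,"tx": 0.005,"ty": 0,"tz": 0,"ax": 0,"ay": 0,"az": 0},
    {"claw": 0.65,"tx": 0.005,"ty": 0,"tz": 0,"ax": 0,"ay": 0,"az": 0},
    {"claw": 0.65,"tx": 0.005,"ty": 0,"tz": 0,"ax": 0,"ay": 0,"az": 0},
    {"claw": 0.65,"tx": 0.005,"ty": 0,"tz": 0,"ax": 0,"ay": 0,"az": 0},
    {"claw": 0.65,"tx": 0.005,"ty": 0,"tz": 0,"ax": 0,"ay": 0,"az": 0},
    {"claw": 0.65,"tx": 0.005,"ty": 0,"tz": 0,"ax": 0,"ay": 0,"az": 0},
    {"claw": 0.65,"tx": 0.003,"ty": 0,"tz": 0,"ax": 0,"ay": 0,"az": 0},
    {"claw": 0.65,"tx": 0.002,"ty": 0,"tz": 0,"ax": 0,"ay": 0,"az": 0}
  ]
}}

```text
clock: 6.35
tcp_pos: [0.5687, 0.1716, 0.1839]
orientation: [-2.387, -2.043, -0.0]
contact_force: [-0.1, -0.1, 0.8]
grip_width: 0.0299
gripper_force: 0.1
```

{"op": "arm_command", "data": {
  "plan": [
    {"claw": 0.65,"tx": -0.01,"ty": 0,"tz": 0,"ax": 0,"ay": 0,"az": 0},
    {"claw": 0.65,"tx": -0.02,"ty": 0,"tz": -0.01,"ax": 0,"ay": 0,"az": 0},
    {"claw": 0.65,"tx": -0.02,"ty": 0,"tz": -0.025,"ax": 0,"ay": 0,"az": 0},
    {"claw": 0.65,"tx": 0,"ty": 0,"tz": -0.03,"ax": 0,"ay": 0,"az": 0},
    {"claw": 0.65,"tx": 0,"ty": 0,"tz": -0.03,"ax": 0,"ay": 0,"az": 0},
    {"claw": 0.8,"tx": 0,"ty": 0,"tz": -0.03,"ax": 0,"ay": 0,"az": 0},
    {"claw": 1,"tx": 0,"ty": 0,"tz": -0.03,"ax": 0,"ay": 0,"az": 0},
    {"claw": 1,"tx": -0.03,"ty": 0,"tz": -0.01,"ax": 0,"ay": 0,"az": 0},
    {"claw": 1,"tx": -0.03,"ty": 0,"tz": 0,"ax": 0,"ay": 0,"az": 0},
    {"claw": 1,"tx": -0.03,"ty": 0,"tz": 0,"ax": 0,"ay": 0,"az": 0}
  ]
}}

```text
clock: 7.18
tcp_pos: [0.5466, 0.031, 0.3501]
orientation: [2.386, 2.041, 0.002]
contact_force: [1.3, -0.3, -1.4]
grip_width: -0.0002
gripper_force: 0.0
```

Run:
```python
from h import *
T=st(); print(r.get_obs()["joints"])
r.grab_frame("scene")
for d in r.tip_of("ribbon_spool","scene"): print(B.T@(w("scene",d["location"])-O)*1e3,d["confidence"])
for d in r.tip_of("top_leaf_tab","scene"): print("tab",B.T@(w("scene",d["location"])-O)*1e3,d["confidence"])
T=seg(T,pose(-35,-190,175,0),10); T=seg(T,pose(-35,-190,80,60),10); T=seg(T,pose(-35,-190,13,60),5);T=seg(T,pose(-35,-149,13,60),5)
```

```text
t 7.1833 tip [ -0.6826  13.4196 177.1056] tilt/zdir [ 0.0024 -0.0001 -1.    ] F [ 1.3812 -0.127  -1.4126] w -0.0002456922391719292
[ 0.1846  0.3642 -0.4379  1.8942  0.192   0.9217 -0.4999]
[-185.0871   35.9272   -1.982 ] 0.74
[-152.1084  176.4576   -0.5011] 0.66
[ -0.549  197.6279  -4.7219] 0.57
tab [ -32.7442 -148.8223   35.2216] 0.87
10 rows: t [-0.0203 -0.0034  0.0002] a [ 0.01  0.   -0.01] end tip [ -35. -190.  175.]
10 rows: t [-0.0226  0.      0.0098] a [0. 6. 0.] end tip [ -35. -190.   80.]
5 rows: t [-0.0116 -0.      0.0067] a [ 0. -0. -0.] end tip [ -35. -190.   13.]
5 rows: t [ 0.0041 -0.      0.0071] a [ 0. -0. -0.] end tip [ -35. -149.   13.]
```

{"op": "arm_command", "data": {
  "plan": [
    {"claw": 1,"tx": -0.0203,"ty": -0.0034,"tz": 0,"ax": 0,"ay": 0,"az": 0},
    {"claw": 1,"tx": -0.0203,"ty": -0.0034,"tz": 0,"ax": 0,"ay": 0,"az": 0},
    {"claw": 1,"tx": -0.0203,"ty": -0.0034,"tz": 0,"ax": 0,"ay": 0,"az": 0},
    {"claw": 1,"tx": -0.0203,"ty": -0.0034,"tz": 0,"ax": 0,"ay": 0,"az": 0},
    {"claw": 1,"tx": -0.0203,"ty": -0.0034,"tz": 0,"ax": 0,"ay": 0,"az": 0},
    {"claw": 1,"tx": -0.0203,"ty": -0.0034,"tz": 0,"ax": 0,"ay": 0,"az": 0},
    {"claw": 1,"tx": -0.0203,"ty": -0.0034,"tz": 0,"ax": 0,"ay": 0,"az": 0},
    {"claw": 1,"tx": -0.0203,"ty": -0.0034,"tz": 0,"ax": 0,"ay": 0,"az": 0},
    {"claw": 1,"tx": -0.0203,"ty": -0.0034,"tz": 0,"ax": 0,"ay": 0,"az": 0},
    {"claw": 1,"tx": -0.0203,"ty": -0.0034,"tz": 0,"ax": 0,"ay": 0,"az": 0}
  ]
}}

```text
clock: 8.17
tcp_pos: [0.4815, -0.1629, 0.3488]
orientation: [-2.386, -2.043, -0.0]
contact_force: [-0.3, -0.3, 0.3]
grip_width: -0.0001
gripper_force: 0.0
```

{"op": "arm_command", "data": {
  "plan": [
    {"claw": 1,"tx": -0.0226,"ty": 0,"tz": 0.0098,"ax": 0,"ay": 6,"az": 0},
    {"claw": 1,"tx": -0.0226,"ty": 0,"tz": 0.0098,"ax": 0,"ay": 6,"az": 0},
    {"claw": 1,"tx": -0.0226,"ty": 0,"tz": 0.0098,"ax": 0,"ay": 6,"az": 0},
    {"claw": 1,"tx": -0.0226,"ty": 0,"tz": 0.0098,"ax": 0,"ay": 6,"az": 0},
    {"claw": 1,"tx": -0.0226,"ty": 0,"tz": 0.0098,"ax": 0,"ay": 6,"az": 0},
    {"claw": 1,"tx": -0.0226,"ty": 0,"tz": 0.0098,"ax": 0,"ay": 6,"az": 0},
    {"claw": 1,"tx": -0.0226,"ty": 0,"tz": 0.0098,"ax": 0,"ay": 6,"az": 0},
    {"claw": 1,"tx": -0.0226,"ty": 0,"tz": 0.0098,"ax": 0,"ay": 6,"az": 0},
    {"claw": 1,"tx": -0.0226,"ty": 0,"tz": 0.0098,"ax": 0,"ay": 6,"az": 0},
    {"claw": 1,"tx": -0.0226,"ty": 0,"tz": 0.0098,"ax": 0,"ay": 6,"az": 0}
  ]
}}

```text
clock: 9.0
tcp_pos: [0.4587, -0.3118, 0.1665]
orientation: [-1.724, -1.473, -1.002]
contact_force: [-0.3, -0.9, -0.5]
grip_width: -0.0
gripper_force: 0.0
```

Run:
```python
from h import *
T=st(); print(r.get_obs()["joints"])
im=snap("scene","s3.png"); cv2.imwrite("pics/s3c.png",cv2.resize(cv2.imread("pics/s3.png")[60:280,200:460],None,fx=2.7,fy=2.7,interpolation=cv2.INTER_CUBIC))
T=seg(T,pose(-35,-195,50,60),4);T=seg(T,pose(-35,-195,13,60),6)
```

```text
t 9.0 tip [ -34.732  -188.5752   80.6381] tilt/zdir [ 0.0042  0.8681 -0.4964] F [-0.1845 -0.937  -0.5347] w -3.8606403839233676e-05
[ 1.1186  0.9035 -0.5913  1.7958 -0.5086  1.134   0.8009]
4 rows: t [-0.0073  0.0001  0.0024] a [ 0.06 -0.06 -0.01] end tip [ -35. -195.   50.]
6 rows: t [-0.0053 -0.      0.0031] a [ 0. -0. -0.] end tip [ -35. -195.   13.]
```

View pics/s3c.png

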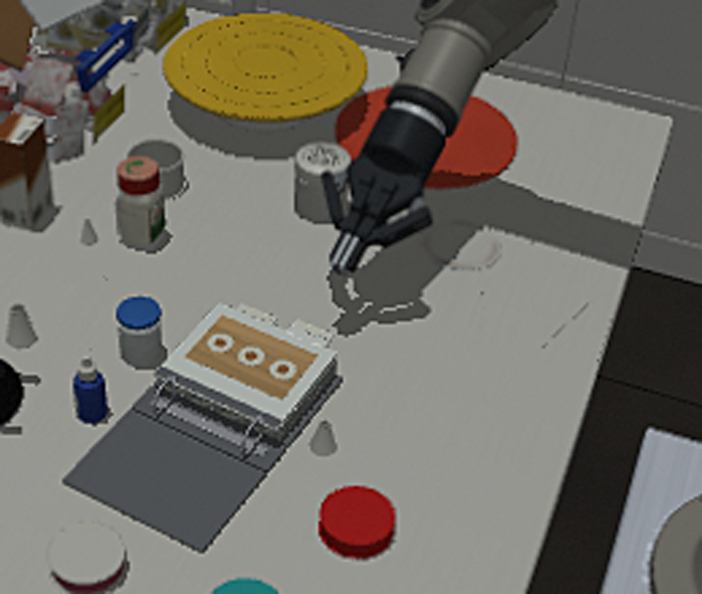

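The tool is tilted beside the top-leaf tab, the spool lies on the table at about (88,557), and the tin is clear of the gripper. I'll lower the tool next.

{"op": "arm_command", "data": {
  "plan": [
    {"claw": 1,"tx": -0.0073,"ty": 0,"tz": 0.0024,"ax": 0,"ay": 0,"az": 0},
    {"claw": 1,"tx": -0.0073,"ty": 0,"tz": 0.0024,"ax": 0,"ay": 0,"az": 0},
    {"claw": 1,"tx": -0.0073,"ty": 0,"tz": 0.0024,"ax": 0,"ay": 0,"az": 0},
    {"claw": 1,"tx": -0.0073,"ty": 0,"tz": 0.0024,"ax": 0,"ay": 0,"az": 0},
    {"claw": 1,"tx": -0.0053,"ty": 0,"tz": 0.0031,"ax": 0,"ay": 0,"az": 0},
    {"claw": 1,"tx": -0.0053,"ty": 0,"tz": 0.0031,"ax": 0,"ay": 0,"az": 0},
    {"claw": 1,"tx": -0.0053,"ty": 0,"tz": 0.0031,"ax": 0,"ay": 0,"az": 0},
    {"claw": 1,"tx": -0.0053,"ty": 0,"tz": 0.0031,"ax": 0,"ay": 0,"az": 0},
    {"claw": 1,"tx": -0.0053,"ty": 0,"tz": 0.0031,"ax": 0,"ay": 0,"az": 0},
    {"claw": 1,"tx": -0.0053,"ty": 0,"tz": 0.0031,"ax": 0,"ay": 0,"az": 0}
  ]
}}

```text
clock: 9.88
tcp_pos: [0.4577, -0.3167, 0.1]
orientation: [-1.726, -1.476, -0.996]
contact_force: [-0.5, 0.4, 0.7]
grip_width: -0.0
gripper_force: 0.0
```

Run:
```python
from h import *
T=st()
for n in("top","scene"):
  im=snap(n,n+"4.png")
  for d in r.tip_of("ribbon_spool",n)+r.tip_of("top_leaf_tab",n): print(B.T@(w(n,d["location"])-O)*1e3,d["confidence"])
cv2.imwrite("pics/s4c.png",cv2.resize(im[..., ::-1][100:220,250:410],None,fx=4.5,fy=4.5,interpolation=cv2.INTER_CUBIC))
g=cv2.imread("pics/top4.png"); g=cv2.resize(g[170:260,195:335],None,fx=4.5,fy=4.5,interpolation=cv2.INTER_CUBIC)
a=cv2.imread("pics/s4c.png"); W=max(g.shape[1],a.shape[1])
g=cv2.resize(g,None,fx=.65,fy=.65);a=cv2.resize(a,None,fx=.6,fy=.6)
W=max(g.shape[1],a.shape[1]);cv2.imwrite("pics/c4.png",np.vstack([cv2.copyMakeBorder(i,0,0,0,W-i.shape[1],0) for i in(g,a)]))
T=seg(T,pose(-35,-147,13,60),10)
```

```text
t 9.8833 tip [ -35.4005 -193.8691   13.4805] tilt/zdir [ 0.0018  0.8659 -0.5002] F [-0.5904  0.2914  0.7257] w -7.1497592869983465e-06
[  3.4607 201.6037  -2.7659] 0.93
[-146.3363  177.0353    1.4461] 0.75
[-177.7389   38.3011   -1.6353] 0.64
[3.8696 2.6143 2.3185] 0.19
[ -37.2544 -143.8387   35.6009] 0.79
[ -2.9091 194.4189  -0.3582] 0.86
[-185.7655   34.565    -0.7887] 0.69
[-150.1299  177.6254    0.7081] 0.62
[ -31.4658 -148.6014   36.142 ] 0.66
10 rows: t [0.0023 0.0001 0.0041] a [ 0.01  0.   -0.01] end tip [ -35. -147.   13.]
```

View pics/c4.png

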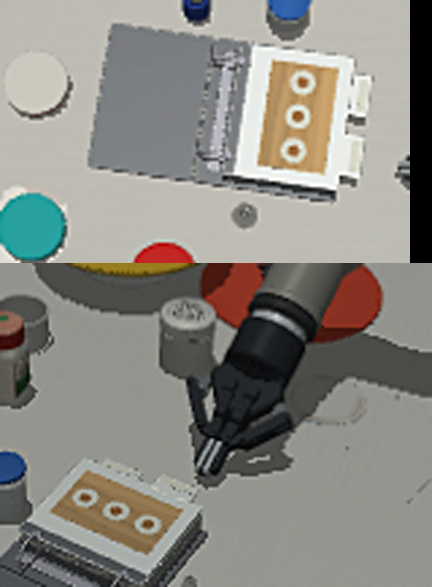

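The spool at (38,83) is well clear of the cover. The fingertips are level with the near tab, so I'll insert them under it.

{"op": "arm_command", "data": {
  "plan": [
    {"claw": 1,"tx": 0.0023,"ty": 0,"tz": 0.0041,"ax": 0,"ay": 0,"az": 0},
    {"claw": 1,"tx": 0.0023,"ty": 0,"tz": 0.0041,"ax": 0,"ay": 0,"az": 0},
    {"claw": 1,"tx": 0.0023,"ty": 0,"tz": 0.0041,"ax": 0,"ay": 0,"az": 0},
    {"claw": 1,"tx": 0.0023,"ty": 0,"tz": 0.0041,"ax": 0,"ay": 0,"az": 0},
    {"claw": 1,"tx": 0.0023,"ty": 0,"tz": 0.0041,"ax": 0,"ay": 0,"az": 0},
    {"claw": 1,"tx": 0.0023,"ty": 0,"tz": 0.0041,"ax": 0,"ay": 0,"az": 0},
    {"claw": 1,"tx": 0.0023,"ty": 0,"tz": 0.0041,"ax": 0,"ay": 0,"az": 0},
    {"claw": 1,"tx": 0.0023,"ty": 0,"tz": 0.0041,"ax": 0,"ay": 0,"az": 0},
    {"claw": 1,"tx": 0.0023,"ty": 0,"tz": 0.0041,"ax": 0,"ay": 0,"az": 0},
    {"claw": 1,"tx": 0.0023,"ty": 0,"tz": 0.0041,"ax": 0,"ay": 0,"az": 0}
  ]
}}

```text
clock: 11.02
tcp_pos: [0.4651, -0.2698, 0.0999]
orientation: [-1.726, -1.476, -0.996]
contact_force: [-0.2, 0.0, -0.4]
grip_width: -0.0001
gripper_force: 0.0
```

Run:
```python
from h import *
T=st()
# screw about hinge axis by 60 deg: 3 deg per row x20
def rot(T,deg,n):
    A=np.eye(4);Rw=R.from_rotvec(B[:,0]*np.radians(-deg)).as_matrix();c=O+np.array([0,0,.018])
    A[:3,:3]=Rw;A[:3,3]=c-Rw@c; return seg(T,A@T,n)
T=seg(T,pose(-35,-147,17,60),2)
T2=rot(T,20,8); T2=rot(T2,40,10)
```

```text
t 11.0167 tip [ -35.3372 -146.3793   13.4471] tilt/zdir [ 0.0018  0.866  -0.5   ] F [-0.2335 -0.0355 -0.3943] w -0.0001167556062559791
2 rows: t [ 0.0014  0.0003 -0.0012] a [ 0.05 -0.   -0.03] end tip [ -35. -147.   17.]
8 rows: t [ 0.0131  0.     -0.003 ] a [ 0.  -2.5 -0. ] end tip [ -35.     -138.4768   67.3373]
10 rows: t [ 0.0211  0.     -0.0045] a [ 0. -4.  0.] end tip [-35.     -74.366  144.8057]
```

{"op": "arm_command", "data": {
  "plan": [
    {"claw": 1,"tx": 0.0014,"ty": 0,"tz": -0.0012,"ax": 0,"ay": 0,"az": 0},
    {"claw": 1,"tx": 0.0014,"ty": 0,"tz": -0.0012,"ax": 0,"ay": 0,"az": 0},
    {"claw": 1,"tx": 0.0131,"ty": 0,"tz": -0.003,"ax": 0,"ay": -2.5,"az": 0},
    {"claw": 1,"tx": 0.0131,"ty": 0,"tz": -0.003,"ax": 0,"ay": -2.5,"az": 0},
    {"claw": 1,"tx": 0.0131,"ty": 0,"tz": -0.003,"ax": 0,"ay": -2.5,"az": 0},
    {"claw": 1,"tx": 0.0131,"ty": 0,"tz": -0.003,"ax": 0,"ay": -2.5,"az": 0},
    {"claw": 1,"tx": 0.0131,"ty": 0,"tz": -0.003,"ax": 0,"ay": -2.5,"az": 0},
    {"claw": 1,"tx": 0.0131,"ty": 0,"tz": -0.003,"ax": 0,"ay": -2.5,"az": 0},
    {"claw": 1,"tx": 0.0131,"ty": 0,"tz": -0.003,"ax": 0,"ay": -2.5,"az": 0},
    {"claw": 1,"tx": 0.0131,"ty": 0,"tz": -0.003,"ax": 0,"ay": -2.5,"az": 0}
  ]
}}

```text
clock: 11.85
tcp_pos: [0.4718, -0.2252, 0.2005]
orientation: [-1.976, -1.688, -0.716]
contact_force: [-0.1, 0.3, -0.5]
grip_width: 0.0004
gripper_force: 0.6
```

```bash
cat >> h.py <<'E'
def rot(T,deg,n):
    A=np.eye(4);Rw=R.from_rotvec(B[:,0]*np.radians(-deg)).as_matrix();c=O+np.array([0,0,.018])
    A[:3,:3]=Rw;A[:3,3]=c-Rw@c; return seg(T,A@T,n)
E
python3 - <<'E'
from h import *
T=st(); im=snap("scene","s5.png"); cv2.imwrite("pics/s5c.png",cv2.resize(im[..., ::-1][100:260,220:420],None,fx=3.3,fy=3.3,interpolation=cv2.INTER_CUBIC))
T=rot(T,40,10); seg(T,pose(-35,-1,143,0),10)
E
```

```text
t 11.85 tip [ -35.428  -140.3587   67.6783] tilt/zdir [ 0.0021  0.6405 -0.768 ] F [-0.1692  0.2951 -0.4568] w 0.0003692309345255879
10 rows: t [ 0.0212 -0.     -0.0046] a [-0.01 -4.   -0.01] end tip [-35.428  -75.5884 146.2767]
10 rows: t [0.0074 0.0001 0.0003] a [ 0.01  0.02 -0.01] end tip [-35.  -1. 143.]
```

View pics/s5c.png

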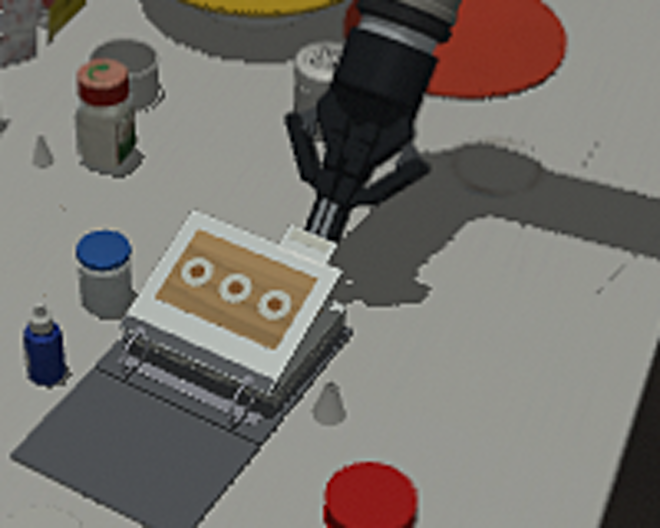

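The top leaf is rising on the fingertips at about (320,220). I'll carry on around the hinge.

{"op": "arm_command", "data": {
  "plan": [
    {"claw": 1,"tx": 0.0159,"ty": 0,"tz": -0.0034,"ax": 0,"ay": -3,"az": 0},
    {"claw": 1,"tx": 0.0159,"ty": 0,"tz": -0.0034,"ax": 0,"ay": -3,"az": 0},
    {"claw": 1,"tx": 0.0159,"ty": 0,"tz": -0.0034,"ax": 0,"ay": -3,"az": 0},
    {"claw": 1,"tx": 0.0159,"ty": 0,"tz": -0.0034,"ax": 0,"ay": -3,"az": 0},
    {"claw": 1,"tx": 0.0159,"ty": 0,"tz": -0.0034,"ax": 0,"ay": -3,"az": 0},
    {"claw": 1,"tx": 0.0159,"ty": 0,"tz": -0.0034,"ax": 0,"ay": -3,"az": 0},
    {"claw": 1,"tx": 0.0159,"ty": 0,"tz": -0.0034,"ax": 0,"ay": -3,"az": 0},
    {"claw": 1,"tx": 0.0159,"ty": 0,"tz": -0.0034,"ax": 0,"ay": -3,"az": 0},
    {"claw": 1,"tx": 0.0159,"ty": 0,"tz": -0.0034,"ax": 0,"ay": -3,"az": 0},
    {"claw": 1,"tx": 0.0159,"ty": 0,"tz": -0.0034,"ax": 0,"ay": -3,"az": 0}
  ]
}}

```text
clock: 12.73
tcp_pos: [0.4917, -0.101, 0.3007]
orientation: [-2.299, -1.964, -0.198]
contact_force: [-0.6, -1.6, 1.4]
grip_width: 0.0001
gripper_force: 0.7
```

Run:
```python
from h import *
T=st(); r.grab_frame("scene")
for d in r.tip_of("top_leaf_tab","scene")+r.tip_of("lower_leaf_tab","scene"): print("tab",B.T@(w("scene",d["location"])-O)*1e3,d["confidence"])
T=rot(T,10,3); T=seg(T,pose(-35,-1,140,0),7)
```

```text
t 12.7333 tip [-34.9807 -95.7623 130.22  ] tilt/zdir [ 0.001   0.171  -0.9853] F [-0.363  -1.6963  1.4091] w 7.854640387242144e-05
tab [-32.7407 -81.8807 140.1044] 0.69
tab [-3.2106 -0.726  19.1462] 0.23
3 rows: t [ 0.0176 -0.0001 -0.0039] a [-0.01 -3.33 -0.  ] end tip [-34.9807 -74.8207 145.1441]
7 rows: t [0.0105 0.     0.0007] a [ 0.01  0.02 -0.03] end tip [-35.  -1. 140.]
```

{"op": "arm_command", "data": {
  "plan": [
    {"claw": 1,"tx": 0.0176,"ty": 0,"tz": -0.0039,"ax": 0,"ay": -3.33,"az": 0},
    {"claw": 1,"tx": 0.0176,"ty": 0,"tz": -0.0039,"ax": 0,"ay": -3.33,"az": 0},
    {"claw": 1,"tx": 0.0176,"ty": 0,"tz": -0.0039,"ax": 0,"ay": -3.33,"az": 0},
    {"claw": 1,"tx": 0.0105,"ty": 0,"tz": 0.0007,"ax": 0,"ay": 0,"az": 0},
    {"claw": 1,"tx": 0.0105,"ty": 0,"tz": 0.0007,"ax": 0,"ay": 0,"az": 0},
    {"claw": 1,"tx": 0.0105,"ty": 0,"tz": 0.0007,"ax": 0,"ay": 0,"az": 0},
    {"claw": 1,"tx": 0.0105,"ty": 0,"tz": 0.0007,"ax": 0,"ay": 0,"az": 0},
    {"claw": 1,"tx": 0.0105,"ty": 0,"tz": 0.0007,"ax": 0,"ay": 0,"az": 0},
    {"claw": 1,"tx": 0.0105,"ty": 0,"tz": 0.0007,"ax": 0,"ay": 0,"az": 0},
    {"claw": 1,"tx": 0.0105,"ty": 0,"tz": 0.0007,"ax": 0,"ay": 0,"az": 0}
  ]
}}

```text
clock: 13.72
tcp_pos: [0.511, 0.023, 0.3126]
orientation: [-2.387, -2.041, 0.0]
contact_force: [-0.3, -1.8, -0.1]
grip_width: -0.0003
gripper_force: 0.4
```

Run:
```python
from h import *
T=st(); im=snap("scene","s6.png"); cv2.imwrite("pics/s6c.png",cv2.resize(im[..., ::-1][60:280,180:420],None,fx=2.6,fy=2.6,interpolation=cv2.INTER_CUBIC))
for d in r.tip_of("top_leaf_tab","scene")+r.tip_of("lower_leaf_tab","scene"): print("tab",B.T@(w("scene",d["location"])-O)*1e3,d["confidence"])
def Q(phi,rho=115):
    p=np.radians(phi);c,s=np.cos(p),np.sin(p); return pose(-35,-rho*c+10*s-11,18+rho*s+10*c)
for p,n in((105,5),(120,5),(135,5),(150,5),(165,5),(174,5)): T=seg(T,Q(p),n)
```

```text
t 13.7167 tip [-35.1778   0.2326 139.5843] tilt/zdir [-0.0007  0.0005 -1.    ] F [-0.0427 -1.8222 -0.147 ] w -0.000315627360918285
tab [-34.95    15.4663 164.5055] 0.79
tab [  31.8738 -157.1467   24.3279] 0.66
tab [ 40.0424 326.5708  -2.6125] 0.24
5 rows: t [0.0057 0.     0.0026] a [-0.01 -0.01 -0.03] end tip [-35.      28.4234 126.4933]
5 rows: t [0.0053 0.     0.0028] a [ 0.  0. -0.] end tip [-35.      55.1603 112.5929]
5 rows: t [0.0044 0.     0.0041] a [ 0.  0. -0.] end tip [-35.      77.3883  92.2462]
5 rows: t [0.0032 0.     0.0051] a [ 0.  0. -0.] end tip [-35.      93.5929  66.8397]
5 rows: t [ 0.0018 -0.      0.0057] a [ 0.  0. -0.] end tip [-35.     102.6697  38.1049]
5 rows: t [0.0003 0.     0.0036] a [ 0.  0. -0.] end tip [-35.     104.4153  20.0756]
```

View pics/s6c.png

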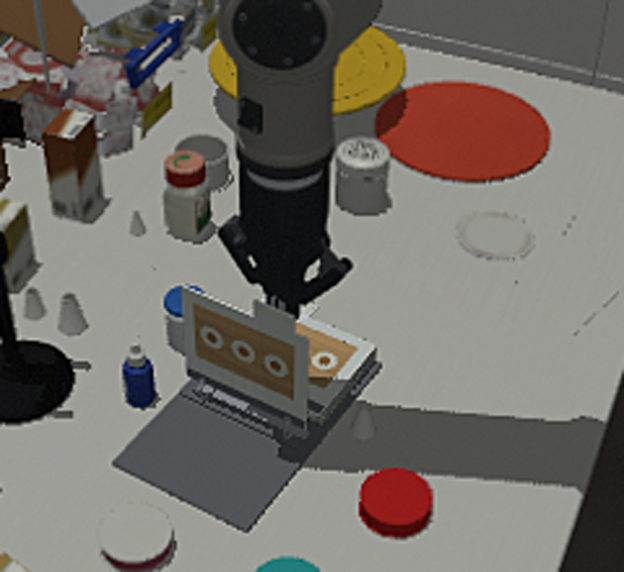

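The top leaf is upright, with its tab at (275,315), and the second leaf is still flat. I'll push it over and down.

{"op": "arm_command", "data": {
  "plan": [
    {"claw": 1,"tx": 0.0057,"ty": 0,"tz": 0.0026,"ax": 0,"ay": 0,"az": 0},
    {"claw": 1,"tx": 0.0057,"ty": 0,"tz": 0.0026,"ax": 0,"ay": 0,"az": 0},
    {"claw": 1,"tx": 0.0057,"ty": 0,"tz": 0.0026,"ax": 0,"ay": 0,"az": 0},
    {"claw": 1,"tx": 0.0057,"ty": 0,"tz": 0.0026,"ax": 0,"ay": 0,"az": 0},
    {"claw": 1,"tx": 0.0057,"ty": 0,"tz": 0.0026,"ax": 0,"ay": 0,"az": 0},
    {"claw": 1,"tx": 0.0053,"ty": 0,"tz": 0.0028,"ax": 0,"ay": 0,"az": 0},
    {"claw": 1,"tx": 0.0053,"ty": 0,"tz": 0.0028,"ax": 0,"ay": 0,"az": 0},
    {"claw": 1,"tx": 0.0053,"ty": 0,"tz": 0.0028,"ax": 0,"ay": 0,"az": 0},
    {"claw": 1,"tx": 0.0053,"ty": 0,"tz": 0.0028,"ax": 0,"ay": 0,"az": 0},
    {"claw": 1,"tx": 0.0053,"ty": 0,"tz": 0.0028,"ax": 0,"ay": 0,"az": 0}
  ]
}}

```text
clock: 14.7
tcp_pos: [0.5195, 0.0771, 0.2855]
orientation: [-2.387, -2.042, 0.0]
contact_force: [-0.2, -0.1, -0.4]
grip_width: 0.0003
gripper_force: 0.3
```

{"op": "arm_command", "data": {
  "plan": [
    {"claw": 1,"tx": 0.0044,"ty": 0,"tz": 0.0041,"ax": 0,"ay": 0,"az": 0},
    {"claw": 1,"tx": 0.0044,"ty": 0,"tz": 0.0041,"ax": 0,"ay": 0,"az": 0},
    {"claw": 1,"tx": 0.0044,"ty": 0,"tz": 0.0041,"ax": 0,"ay": 0,"az": 0},
    {"claw": 1,"tx": 0.0044,"ty": 0,"tz": 0.0041,"ax": 0,"ay": 0,"az": 0},
    {"claw": 1,"tx": 0.0044,"ty": 0,"tz": 0.0041,"ax": 0,"ay": 0,"az": 0},
    {"claw": 1,"tx": 0.0032,"ty": 0,"tz": 0.0051,"ax": 0,"ay": 0,"az": 0},
    {"claw": 1,"tx": 0.0032,"ty": 0,"tz": 0.0051,"ax": 0,"ay": 0,"az": 0},
    {"claw": 1,"tx": 0.0032,"ty": 0,"tz": 0.0051,"ax": 0,"ay": 0,"az": 0},
    {"claw": 1,"tx": 0.0032,"ty": 0,"tz": 0.0051,"ax": 0,"ay": 0,"az": 0},
    {"claw": 1,"tx": 0.0032,"ty": 0,"tz": 0.0051,"ax": 0,"ay": 0,"az": 0}
  ]
}}

```text
clock: 15.53
tcp_pos: [0.5253, 0.1144, 0.2393]
orientation: [-2.388, -2.042, 0.0]
contact_force: [-0.1, -0.8, 0.1]
grip_width: -0.0001
gripper_force: 0.2
```

Run:
```python
from h import *
T=st(); r.grab_frame("scene")
for d in r.tip_of("top_leaf_tab","scene")+r.tip_of("lower_leaf_tab","scene")+r.tip_of("ribbon_spool","scene"): print("tab",B.T@(w("scene",d["location"])-O)*1e3,d["confidence"])
def Q(phi,rho=115):
    p=np.radians(phi);c,s=np.cos(p),np.sin(p); return pose(-35,-rho*c+10*s-11,18+rho*s+10*c)
for p,n in((165,5),(174,5)): T=seg(T,Q(p),n)
```

```text
t 15.5333 tip [-34.8857  92.6393  66.336 ] tilt/zdir [-0.0002 -0.0001 -1.    ] F [ 0.0262 -0.7727  0.0901] w -0.00011847044979040205
tab [-33.2453 140.0671  85.35  ] 0.81
tab [  34.4851 -154.7464   26.8178] 0.86
tab [-187.8027   35.5211    0.7032] 0.97
tab [ -1.9309 194.3808  -1.773 ] 0.93
tab [-148.7634  178.8288    0.9985] 0.58
5 rows: t [ 0.002  -0.      0.0056] a [-0.    0.   -0.03] end tip [-35.     102.6697  38.1049]
5 rows: t [0.0003 0.     0.0036] a [ 0.  0. -0.] end tip [-35.     104.4153  20.0756]
```

{"op": "arm_command", "data": {
  "plan": [
    {"claw": 1,"tx": 0.002,"ty": 0,"tz": 0.0056,"ax": 0,"ay": 0,"az": 0},
    {"claw": 1,"tx": 0.002,"ty": 0,"tz": 0.0056,"ax": 0,"ay": 0,"az": 0},
    {"claw": 1,"tx": 0.002,"ty": 0,"tz": 0.0056,"ax": 0,"ay": 0,"az": 0},
    {"claw": 1,"tx": 0.002,"ty": 0,"tz": 0.0056,"ax": 0,"ay": 0,"az": 0},
    {"claw": 1,"tx": 0.002,"ty": 0,"tz": 0.0056,"ax": 0,"ay": 0,"az": 0},
    {"claw": 1,"tx": 0.0003,"ty": 0,"tz": 0.0036,"ax": 0,"ay": 0,"az": 0},
    {"claw": 1,"tx": 0.0003,"ty": 0,"tz": 0.0036,"ax": 0,"ay": 0,"az": 0},
    {"claw": 1,"tx": 0.0003,"ty": 0,"tz": 0.0036,"ax": 0,"ay": 0,"az": 0},
    {"claw": 1,"tx": 0.0003,"ty": 0,"tz": 0.0036,"ax": 0,"ay": 0,"az": 0},
    {"claw": 1,"tx": 0.0003,"ty": 0,"tz": 0.0036,"ax": 0,"ay": 0,"az": 0}
  ]
}}

```text
clock: 16.57
tcp_pos: [0.5271, 0.1255, 0.1936]
orientation: [-2.388, -2.042, -0.0]
contact_force: [-0.6, 0.5, 1.7]
grip_width: 0.0001
gripper_force: 0.2
```

{"op": "arm_command", "data": {
  "plan": [
    {"claw": 1,"tx": 0,"ty": 0,"tz": 0.002,"ax": 0,"ay": 0,"az": 0},
    {"claw": 1,"tx": 0,"ty": 0,"tz": 0.002,"ax": 0,"ay": 0,"az": 0},
    {"claw": 1,"tx": 0,"ty": 0,"tz": 0.001,"ax": 0,"ay": 0,"az": 0},
    {"claw": 1,"tx": 0,"ty": 0,"tz": 0.001,"ax": 0,"ay": 0,"az": 0},
    {"claw": 1,"tx": 0,"ty": 0,"tz": 0.001,"ax": 0,"ay": 0,"az": 0},
    {"claw": 1,"tx": 0,"ty": 0,"tz": 0.001,"ax": 0,"ay": 0,"az": 0},
    {"claw": 1,"tx": 0,"ty": 0,"tz": 0.001,"ax": 0,"ay": 0,"az": 0},
    {"claw": 1,"tx": 0,"ty": 0,"tz": 0.001,"ax": 0,"ay": 0,"az": 0},
    {"claw": 1,"tx": 0,"ty": 0,"tz": 0.001,"ax": 0,"ay": 0,"az": 0},
    {"claw": 1,"tx": 0,"ty": 0,"tz": 0,"ax": 0,"ay": 0,"az": 0}
  ]
}}

```text
clock: 17.4
tcp_pos: [0.5271, 0.1256, 0.1828]
orientation: [-2.387, -2.042, -0.0]
contact_force: [-1.1, 0.2, 0.4]
grip_width: -0.0002
gripper_force: 0.0
```

Run:
```python
from h import *
T=st(); r.grab_frame("scene")
for d in r.tip_of("top_leaf_tab","scene")+r.tip_of("lower_leaf_tab","scene"): print("tab",B.T@(w("scene",d["location"])-O)*1e3,d["confidence"])
```

```text
t 17.4 tip [-34.8248 104.057    9.778 ] tilt/zdir [-0.0001  0.0002 -1.    ] F [-1.0961  0.0157  0.3717] w -0.00022263280607988414
tab [-34.7231 151.0598   6.7909] 0.68
```

Now I'll press gently and watch the force.

{"op": "arm_command", "data": {
  "plan": [
    {"claw": 1,"tx": 0,"ty": 0,"tz": 0.0005,"ax": 0,"ay": 0,"az": 0},
    {"claw": 1,"tx": 0,"ty": 0,"tz": 0.0005,"ax": 0,"ay": 0,"az": 0},
    {"claw": 1,"tx": 0,"ty": 0,"tz": 0.0005,"ax": 0,"ay": 0,"az": 0},
    {"claw": 1,"tx": 0,"ty": 0,"tz": 0.0005,"ax": 0,"ay": 0,"az": 0},
    {"claw": 1,"tx": 0,"ty": 0,"tz": 0,"ax": 0,"ay": 0,"az": 0},
    {"claw": 1,"tx": 0,"ty": 0,"tz": 0,"ax": 0,"ay": 0,"az": 0},
    {"claw": 1,"tx": 0,"ty": 0,"tz": 0,"ax": 0,"ay": 0,"az": 0},
    {"claw": 1,"tx": 0,"ty": 0,"tz": 0,"ax": 0,"ay": 0,"az": 0},
    {"claw": 1,"tx": 0,"ty": 0,"tz": 0,"ax": 0,"ay": 0,"az": 0},
    {"claw": 1,"tx": 0,"ty": 0,"tz": 0,"ax": 0,"ay": 0,"az": 0}
  ]
}}

```text
clock: 18.38
tcp_pos: [0.5272, 0.1256, 0.1814]
orientation: [2.387, 2.042, 0.0]
contact_force: [-2.2, -1.9, 6.3]
grip_width: 0.0001
gripper_force: 3.0
```

6 N is well above the hinge's resistance, so the leaf is on its stop. I'll retreat upward.

{"op": "arm_command", "data": {
  "plan": [
    {"claw": 1,"tx": 0,"ty": 0,"tz": -0.002,"ax": 0,"ay": 0,"az": 0},
    {"claw": 1,"tx": 0,"ty": 0,"tz": -0.005,"ax": 0,"ay": 0,"az": 0},
    {"claw": 1,"tx": 0,"ty": 0,"tz": -0.01,"ax": 0,"ay": 0,"az": 0},
    {"claw": 1,"tx": 0,"ty": 0,"tz": -0.02,"ax": 0,"ay": 0,"az": 0},
    {"claw": 1,"tx": 0,"ty": 0,"tz": -0.03,"ax": 0,"ay": 0,"az": 0},
    {"claw": 1,"tx": 0,"ty": 0,"tz": -0.03,"ax": 0,"ay": 0,"az": 0},
    {"claw": 1,"tx": 0,"ty": 0,"tz": -0.03,"ax": 0,"ay": 0,"az": 0},
    {"claw": 1,"tx": 0,"ty": 0,"tz": -0.03,"ax": 0,"ay": 0,"az": 0},
    {"claw": 1,"tx": 0,"ty": 0,"tz": -0.02,"ax": 0,"ay": 0,"az": 0},
    {"claw": 1,"tx": 0,"ty": 0,"tz": 0,"ax": 0,"ay": 0,"az": 0}
  ]
}}

```text
clock: 19.22
tcp_pos: [0.5283, 0.1262, 0.3635]
orientation: [2.385, 2.04, 0.013]
contact_force: [-0.7, 0.4, -0.0]
grip_width: -0.0001
gripper_force: 0.0
```

{"op": "arm_command", "data": {
  "plan": [
    {"claw": 1,"tx": -0.03,"ty": 0,"tz": 0,"ax": 0,"ay": 0,"az": 0},
    {"claw": 1,"tx": -0.03,"ty": 0,"tz": 0,"ax": 0,"ay": 0,"az": 0},
    {"claw": 1,"tx": -0.03,"ty": 0,"tz": 0,"ax": 0,"ay": 0,"az": 0},
    {"claw": 1,"tx": -0.03,"ty": 0,"tz": 0,"ax": 0,"ay": 0,"az": 0},
    {"claw": 1,"tx": -0.03,"ty": 0,"tz": 0,"ax": 0,"ay": 0,"az": 0},
    {"claw": 1,"tx": -0.03,"ty": 0,"tz": 0,"ax": 0,"ay": 0,"az": 0},
    {"claw": 1,"tx": -0.03,"ty": 0,"tz": 0,"ax": 0,"ay": 0,"az": 0},
    {"claw": 1,"tx": -0.03,"ty": 0,"tz": 0,"ax": 0,"ay": 0,"az": 0},
    {"claw": 1,"tx": -0.01,"ty": 0,"tz": 0,"ax": 0,"ay": 0,"az": 0},
    {"claw": 1,"tx": 0,"ty": 0,"tz": 0,"ax": 0,"ay": 0,"az": 0}
  ]
}}

```text
clock: 20.05
tcp_pos: [0.4874, -0.1244, 0.3577]
orientation: [2.393, 2.035, -0.002]
contact_force: [-0.2, -0.1, 0.3]
grip_width: 0.0001
gripper_force: 0.0
```

Run:
```python
from h import *
T=st(); im=snap("scene","s7.png"); cv2.imwrite("pics/s7c.png",cv2.resize(im[..., ::-1][100:300,180:380],None,fx=3,fy=3,interpolation=cv2.INTER_CUBIC))
for t in("top_leaf_tab","lower_leaf_tab","ribbon_spool","nozzle","sprinkle_jar"):
  for d in r.tip_of(t,"scene"): print(t,B.T@(w("scene",d["location"])-O)*1e3,d["confidence"])
```

```text
t 20.05 tip [ -35.9455 -149.3017  184.7357] tilt/zdir [-0.0007 -0.0009 -1.    ] F [-0.2142 -0.1507  0.3045] w 0.00011109629837525794
top_leaf_tab [-35.5801 151.1158   4.5994] 0.95
lower_leaf_tab [  32.1899 -156.5249   24.1197] 0.97
ribbon_spool [-183.8545   34.3543   -0.4371] 0.93
ribbon_spool [-149.1011  178.6196    0.1487] 0.83
ribbon_spool [  1.2786 195.677   -2.8261] 0.65
nozzle [-102.758   -40.4984   -1.733 ] 0.68
sprinkle_jar [117.0371 -50.2049   1.7415] 0.8
```

View pics/s7c.png

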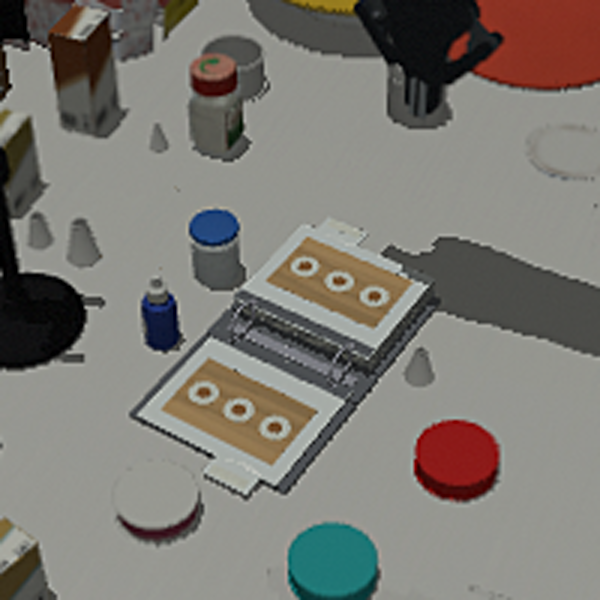

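The top leaf lies flat on the left cover with its tab at (232,475). The second leaf is flat on the right with its tab at (345,232). The spool is flat on the table at (157,500), and the bystanders haven't moved.

```bash
python3 -c "
from bench import r
print(r.hand_in())"
```

```text
the job is handed in; nothing more can be done
None
```

I pushed the spool off the cover so it lies flat on the table, then swung the top leaf over the rings and pressed it flat on the left-hand cover. The second leaf and the other things look undisturbed in the last picture, and the job is handed in at about 20 s.

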